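# Stack the therapy wedges level, crosswise and head to tail

## Robot

A 6-joint arm with a two-finger parallel gripper is mounted at the origin on a cart in front of the work surface, level with it; the furniture and walls round the work are solid. World frame = base frame: x ahead of the robot, y to its left, z up, the work surface at z = 0. Lengths are in mm, angles in rad, forces in N, time in s.
With the tool pointing down it reaches from about 375 to 825 mm from the base axis. Payload 5.5 kg.
Tool frame: the origin (TCP) lies on the centre line of the jaws, within the pads' length; the fingertips stand 19 mm ahead of it and the grasp point (between the pads) is the TCP; z points along the fingers, y is the direction in which the jaws open and shut (so a half turn about z gives the same grasp; the last joint's range is limited). The gripper opens to 85 mm and grips with 20 to 120 N. Pads are 22 mm wide; open, the fingers measure 114 mm over their backs; the gripper's body (76 mm by 85 mm) begins 54 mm behind the grasp point. The pads swing forward as they close: fully open they stand 13 mm farther back than shut.
Start: joints at [1.212, 0.314, -0.047, 1.21, 0, 1.571], TCP at [210.687, 561.788, 250.299] pointing down, gripper open.
Joint ranges: [-2.67, 2.67], [-0.69, 1.73], [-1.03, 1.25], [-2.08, 2.16], [-1.42, 1.45], [-3.14, 3.14]. Speed limits (rad/s): [2.39, 2.39, 3.01, 3.14, 3.14, 3.14].

## Interface

Orientations are given as a rotation vector (axis times angle).
In Python, from bench import state, viewer, bot gives the robot as it stands.
- The arm moves only by the tool apply_moves, never from a script. Its argument "rows" is a list of rows, each a list of 2 entries, a list of its own where there are three numbers: the shift along the world's x, y, z in cm, then the turn, a rotation vector about the world's x, y, z in degrees. A call has 1 to 12 rows; each row shifts and turns the commanded pose from where the row before left it; what a row does not reach is not made up. A row lasts 1/10 s, in which the tool goes at most 50 mm and 8.59 degrees, less where a joint would pass 70% of its speed; a pose out of reach is approached as far as the arm can. A call is refused whole if a number of a shift passes 5 or a number of a turn 8.59, either way. A call with a gripper value outside its range is refused whole. "grip" is the opening, from 0 (shut) to 1 (fully open), set as the call begins (left out, the last holds). The fingers move at their own pace and stop on an object; "squeeze" is the grip in N (left out, the last holds). Time passes only in rows, so rows that do not move let the fingers close. It gives the time, the measured TCP pose, the force and the opening at its end, in the units of the state.
- state(): the state, without advancing time (a new reading comes with each control period).
- viewer.capture(name): name is "scene" or "top" or "wrist"; returns a dict with "color" (420x560x3 uint8, blue, green, red), "depth" (420x560 float32, mm along the optical axis (not along the pixel's ray), 0 where there is no reading), "K" (3x3 intrinsics, pixels), "rvec" (rotation vector, rad) and "tvec" (3), from world to camera coordinates, as OpenCV has them. Camera axes: x right, y down, z forward; pixel columns grow to the right and rows downward; lengths in mm; the calibration is good to about 2 mm. A picture is of the moment at which its call begins.
- bot.hand_in(): hands the job in, once; it reports no verdict.
The state is a dict: "clock": time; "joint_pos": joint angles; "joint_vel": joint speeds; "tau": joint torques, N m; "ee_pos": TCP position; "tool_rot": TCP orientation; "contact_force": force on the tool from outside, world axes, zero at the start; "torque": the same for the moment, N m; "grip_width": finger opening in mm.
Only numpy, scipy, OpenCV 4.12 (cv2) and the standard library are available. Lean on these libraries where they do the work, as an engineer would, in place of code of your own. Each camera call takes 0.05 s, during which the arm holds its last target.

## Task

The hard therapy wedges have been wiped and two are still drying on the sloping rack; two already lie head to tail as a level block. Lay the rack wedge that rests on its flat base crosswise on that block, base down, centred and square, and let go; then nest the upside-down one into it, slope on slope, thick end over thin end and ends flush, so that the pile is level on top. Leave the block, the rack and the other things where they are.

Things in the scene. Friction and masses are not known exactly. Their poses are not given: they have to be found in the camera images.
- lower_wedge_mid (a point): Lowest wedge of the block, base down on the worktop. All 4 wedges alike: mid grey, grippy, 120 mm long, 60 wide, parallel sides, flat base, square ends, 62 mm thick at one end, 16 at the other (slope 21 deg, grooved), 0.3 kg. Point: half length and width, 19.5 mm above the base (half-way up). Axes: x from thick to thin end, y across, z square to the base, from base to slope.
- lower_mate_mid (a point): Second wedge of the finished block, nested upside down on the lowest one: slope on slope the two make a block 120 x 60 x 78 mm, top level. Its z points down, its base is up, 78 mm above the worktop. The block's length lies about along world y (within 0.4 rad). Point and axes as for the lowest wedge.
- cross_wedge_mid (a point): The rack wedge that rests on its flat base, thick end downhill at the lip, upper face nearly level; in the left or right half of the rack. Point and axes as for the lowest wedge; its z leans 22 deg from vertical, to the robot. It is to lie crosswise on the block (thick end to either side), this point then 97.5 mm above the worktop.
- top_wedge_mid (a point): The rack wedge that rests upside down on its sloping face, thick end uphill; its base is up, leans 43 deg from level and faces the robot. Point and axes as for the lowest wedge; its z points down into the rack. It is to nest upside down on the crosswise wedge, this point then 136.5 mm and the top of the pile 156 mm above the worktop.
- rack_front (a point): Sloping stainless drying rack, fixed: a sheet 270 mm wide, 165 mm up the slope, rising at 22 deg away from the robot, with a 10 mm lip along its low front edge. Point: on the sheet at the middle of that edge, 14 mm above the worktop; x level, away from the robot, y along the lip to the left, z up. The two wedges lie with their lengths up the slope, 65 mm to either side of its middle.
- tape_roll: Bystander: roll of white tape lying flat, 69 mm across, 25 mm high. Origin at the centre of its underside.
- tall_bottle_mid (a point): Bystander: dark medicine bottle with a white cap, 50 mm across, 143 mm high, standing behind. The point is on its axis, half-way up.
- ointment_jar_mid (a point): Bystander: small blue jar, 36 mm across, 53 mm high. The point is on its axis, half-way up.
- gauze_pack: Bystander: flat white gauze pack, 86 x 59 x 13 mm. Origin at the centre of its underside.
- vial_mid (a point): Bystander: vial with a dark cap, 29 mm across, 74 mm high, right of the rack. The point is on its axis, half-way up.

How it is judged:
By the outcome, as a careful person would: the job done as asked, in the order asked, and still so for the second after the job is handed in, with the robot touching nothing.
It also fails if it takes over 48 s, if anything falls off the work surface, if the arm or the gripper's body presses on something with over 40 N, if the wrist force passes 120 N, or if a joint passes its speed limit or range.

## Working session

There is one attempt and no reset: what is moved stays moved. The work goes in short steps, Python scripts to look and compute and a tool call to move; the robot and the scene stay as the last step left them, time stands still between calls to the robot, and variables do not carry over. Pictures are saved under pics/ and viewed, and the job is handed in when it is done.

Besides the shell and the picture viewer there is one more tool, called after "Emit:" by a JSON object that holds its "op" and its "data", one argument or row to a line. apply_moves: Moves the arm, as the interface text tells. Its arguments: {"type":"object","properties":{"rows":{"type":"array","items":{"type":"array"}},"grip":{"type":"number"},"squeeze":{"type":"number"}},"required":["rows"]}

```bash
ls; mkdir -p pics; python3 - <<'E'
from bench import state, viewer, bot
import cv2,numpy as np,pickle
s=state();print(s)
d={}
for n in ["scene","top","wrist"]:
    c=viewer.capture(n);d[n]=c;cv2.imwrite(f"pics/{n}0.png",c["color"]);print(n,c["K"],c["rvec"],c["tvec"])
pickle.dump(d,open("cap0.pkl","wb"))
E
```

```text
pics
{'clock': 0.0, 'joint_pos': array([ 1.21200317e+00,  3.14221067e-01, -4.81003985e-02,  1.21019823e+00,
        1.47322897e-05,  1.57083719e+00]), 'joint_vel': array([ 5.15183756e-04,  1.56642286e-05, -2.05881342e-03, -3.91522038e-04,
        5.01476817e-04, -3.90584228e-04]), 'tau': array([-2.10337857e-03, -5.39590037e+01,  3.39750767e+01,  1.91450020e-02,
       -4.54226247e-04, -1.21061322e-05]), 'ee_pos': array([210.48665758, 561.27244778, 249.42816479]), 'tool_rot': array([-5.60578330e-01, -3.09084557e+00,  2.65922655e-03]), 'contact_force': array([-0.03390536,  0.30353744, -0.29177949]), 'torque': array([-0.01499065, -0.04453762, -0.00261324]), 'grip_width': 85.76369414933482}
scene [[425.87196043   0.         273.71224695]
 [  0.         425.87196043 206.2108759 ]
 [  0.           0.           1.        ]] [ 2.16296835 -0.79677182  0.38301468] [-461.22492231  271.68991357  895.44566567]
top [[422.35027653   0.         279.53371042]
 [  0.         422.35027653 201.11842932]
 [  0.           0.           1.        ]] [ 2.16952648 -2.13360071  0.18668903] [ -58.14170533  576.40235255 1158.44215983]
wrist [[376.04976923   0.         282.45930249]
 [  0.         376.04976923 210.87136248]
 [  0.           0.           1.        ]] [-2.38319028 -1.64969708 -0.23289782] [-598.07255455  -35.59093621  380.58170309]
```

View pics/scene0.png

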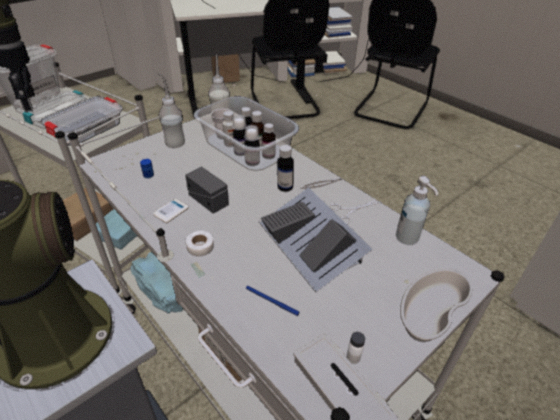

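View pics/top0.png

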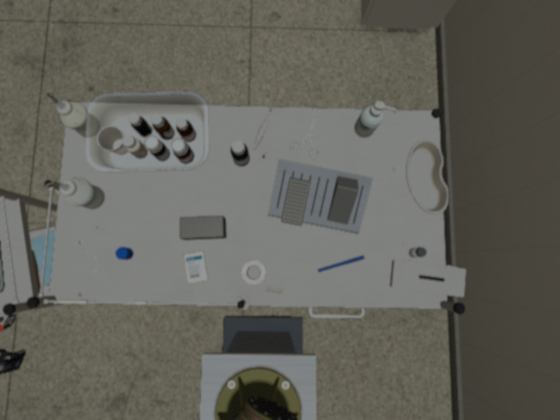

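View pics/wrist0.png

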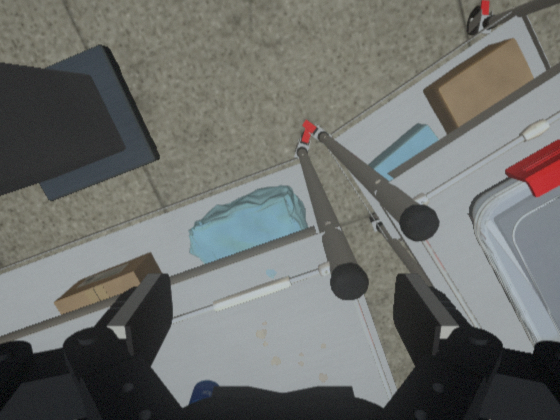

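The top view has +x up and +y left. The block is at about (202,228). On the rack, the grooved wedge (cross) is on the left at (295,200) and the smooth base-up one (top) on the right at (343,200). I'll fit planes and outlines from depth.

```bash
cat > h.py <<'E'
import numpy as np,cv2,pickle
def cloud(c):
    R=cv2.Rodrigues(np.array(c["rvec"],float))[0];K=c["K"];d=c["depth"].astype(float)
    v,u=np.mgrid[:d.shape[0],:d.shape[1]]
    P=np.stack([(u-K[0,2])/K[0,0]*d,(v-K[1,2])/K[1,1]*d,d],-1)
    W=(P-np.array(c["tvec"]).ravel())@R
    W[d<=0]=np.nan
    return W
def proj(c,p):
    return cv2.projectPoints(np.atleast_2d(np.array(p,float)),np.array(c["rvec"],float),np.array(c["tvec"],float),c["K"],None)[0][:,0]
E
python3 - <<'E'
from h import *
d=pickle.load(open("cap0.pkl","rb"))
for n in ["top","scene"]:
    W=cloud(d[n]); print(n)
    P=W.reshape(-1,3)
    m=(abs(P[:,2])<15)&(P[:,0]>350)&(P[:,0]<700)&(abs(P[:,1])<300)
    print("table",np.median(P[m][:,2]), np.isnan(P).any(1).mean())
    h=(W[...,2]>68)&(W[...,2]<90)&(W[...,0]>330)&(W[...,0]<620)&(W[...,1]>60)&(W[...,1]<300)
    q=W[h];print(len(q),np.median(q,0),q.min(0),q.max(0), cv2.minAreaRect(q[:,:2].astype(np.float32)))
for (u,v) in [(202,228),(295,200),(343,200),(283,165),(320,195),(360,225),(240,150),(253,272),(123,253),(195,267),(419,252)]:
    print((u,v),np.round(cloud(d["top"])[v,u],1))
c=d["top"]["color"][90:310,100:400];cv2.imwrite("pics/t1.png",cv2.resize(c,None,fx=2.6,fy=2.6,interpolation=cv2.INTER_CUBIC))
c=d["scene"]["color"][120:300,130:400];cv2.imwrite("pics/s1.png",cv2.resize(c,None,fx=2.9,fy=2.9,interpolation=cv2.INTER_CUBIC))
E
```

```text
top
table -0.46632714077627213 0.003971088435374149
959 [496.49910196 164.5149883   77.4408364 ] [463.74189081 104.8768255   68.24927209] [528.34066839 224.75410687  84.45150437] ((496.8056335449219, 164.3546905517578), (60.09410858154297, 118.38912963867188), 3.366072654724121)
scene
table 0.1661899375052857 0.0064328231292517
646 [492.83520377 156.80791632  77.65629558] [463.11718454 101.36499953  68.18304847] [529.65656958 225.79533267  81.96730056] ((495.81719970703125, 163.79794311523438), (61.66538619995117, 123.04174041748047), 3.235241651535034)
(202, 228) [494.  162.8  77.8]
(295, 200) [577.1 -91.1  71.4]
(343, 200) [ 577.  -222.5   87.8]
(283, 165) [676.  -56.2  73.2]
(320, 195) [ 597.4 -164.2   43. ]
(360, 225) [ 515.2 -282.5   22.1]
(240, 150) [697.8  60.6 142.3]
(253, 272) [376.4  24.   -2.3]
(123, 253) [423.6 381.5  50.3]
(195, 267) [388.2 188.5  12.3]
(419, 252) [ 438.4 -433.4   73.6]
```

View pics/t1.png

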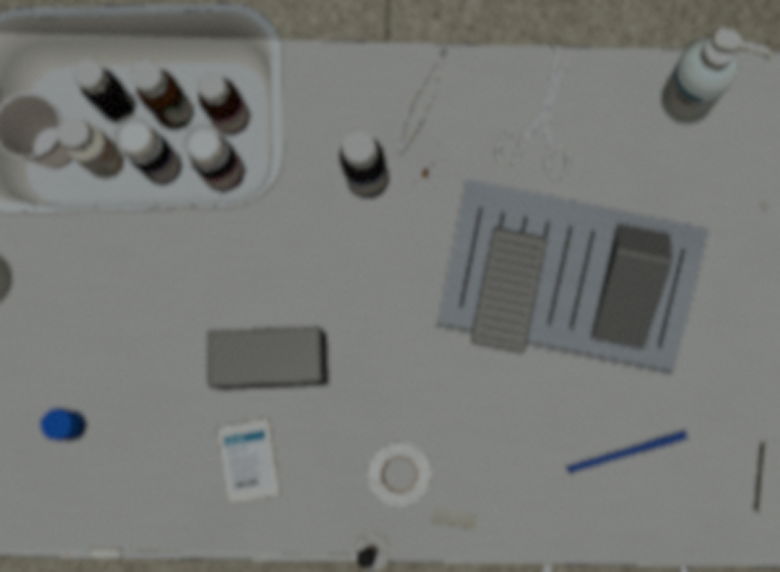

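View pics/s1.png

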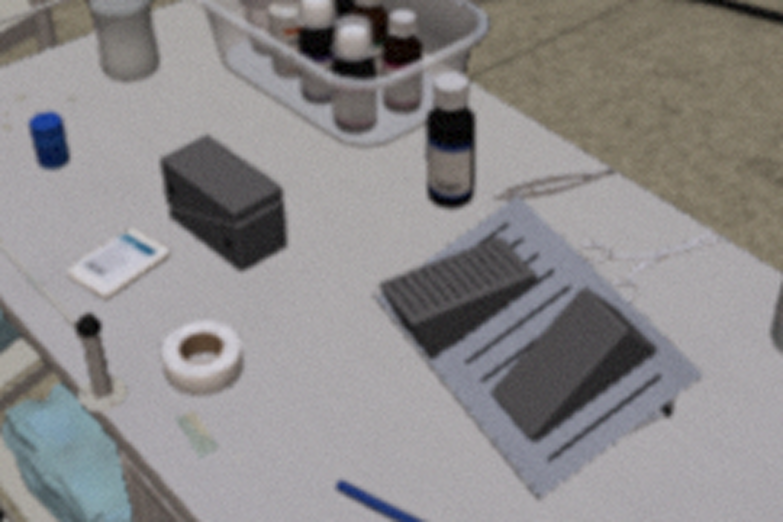

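The views agree: block centred near (496.5,164), yaw about 3.3°, top at 77.5 mm. Next I'll fit the rack wedges' faces, then refine them with the wrist camera.

```bash
cat >> h.py <<'E'
def plane_fit(q):
    c=q.mean(0);n=np.linalg.svd(q-c,full_matrices=False)[2][2]
    for _ in range(4):
        r=(q-c)@n; k=abs(r)<max(2,1.5*np.median(abs(r))); c=q[k].mean(0);n=np.linalg.svd(q[k]-c,full_matrices=False)[2][2]
    return c,n*np.sign(n[2])
def face(W,seed,rad=14,tol=4):
    """grow plane from the pixel seed; returns centre,normal,long axis, size"""
    u,v=seed; k=int(rad/3)+1
    q=W[v-k:v+k+1,u-k:u+k+1].reshape(-1,3);q=q[~np.isnan(q).any(1)]
    for it in range(4):
        c,n=plane_fit(q)
        m=(abs((W-c)@n)<tol)&(np.linalg.norm(W-W[v,u],axis=-1)<95)
        lab=cv2.connectedComponents(m.astype(np.uint8),connectivity=4)[1]
        mm=lab==lab[v,u]; q=W[mm]
    c,n=plane_fit(q)
    # in-plane axes
    ex=np.array([1,0,0])-n*n[0];ex/=np.linalg.norm(ex);ey=np.cross(n,ex)
    uv=np.stack([(q-c)@ex,(q-c)@ey],1).astype(np.float32)
    r=cv2.minAreaRect(uv);b=cv2.boxPoints(r)
    e=[b[1]-b[0],b[2]-b[1]];L=e[0] if np.hypot(*e[0])>np.hypot(*e[1]) else e[1]
    ax=L[0]*ex+L[1]*ey;ax/=np.linalg.norm(ax);ax*=np.sign(ax[0])
    return c+r[0][0]*ex+r[0][1]*ey,n,ax,sorted(r[1]),mm
E
python3 - <<'E'
from h import *
d=pickle.load(open("cap0.pkl","rb"))
pts={"cross":[577,-91,71.4],"top":[577,-222,88],"block":[494,163,78]}
for n in ["top","scene"]:
  W=cloud(d[n])
  for k,p in pts.items():
    s=np.round(proj(d[n],p)[0]).astype(int)
    c,nn,ax,sz,mm=face(W,s)
    print(n,k,s,c.round(1),"n",nn.round(3),"tilt",np.degrees(np.arccos(nn[2])).round(1),"ax",ax.round(3),"yaw",np.degrees(np.arctan2(ax[1],ax[0])).round(2),np.round(sz,1),mm.sum())
c=d["wrist"];R=cv2.Rodrigues(c["rvec"])[0];print(-R.T@c["tvec"],R[2])
E
```

```text
top cross [295 200] [573.  -91.7  72. ] n [-0.016  0.016  1.   ] tilt 1.3 ax [ 0.983 -0.185  0.018] yaw -10.64 [ 59.6 128. ] 891
top top [343 200] [ 562.7 -221.9   76. ] n [-0.672  0.121  0.73 ] tilt 43.1 ax [ 0.717 -0.14   0.683] yaw -11.03 [ 59.9 120.8] 743
top block [202 228] [497.  164.3  77.4] n [ 0.018 -0.004  1.   ] tilt 1.1 ax [ 0.053 -0.999 -0.005] yaw -86.96 [ 60.1 118.1] 876
scene cross [288 215] [572.1 -93.6  72.9] n [-0.019 -0.     1.   ] tilt 1.1 ax [ 0.982 -0.186  0.018] yaw -10.74 [ 62.  128.1] 816
scene top [326 238] [ 562.2 -223.7   76.1] n [-0.672  0.118  0.731] tilt 43.0 ax [ 0.719 -0.135  0.682] yaw -10.61 [ 61.8 119.2] 1084
scene block [205 180] [496.3 163.8  77.9] n [-0.    -0.001  1.   ] tilt 0.0 ax [ 0.056 -0.998 -0.001] yaw -86.76 [ 60.7 123. ] 568
[143.42139115 585.83234779 374.20675144] [ 0.26093166 -0.10022283 -0.96014064]
```

Sizes match (128.5 mm slope, 60 wide, tilts 1° and 43°, base edge at 13.9 mm, wedge spacing 129.4 mm). I'll move over the rack for a wrist-camera check.

Emit:
{"op": "apply_moves", "data": {
  "rows": [
    [[2,-4.4,0],[0,0,0]],
    [[2,-4.4,0],[0,0,0]],
    [[2,-4.4,0],[0,0,0]],
    [[2,-4.4,0],[0,0,0]],
    [[2,-4.4,0],[0,0,0]],
    [[2,-4.4,0],[0,0,0]],
    [[2,-4.4,0],[0,0,0]],
    [[2,-4.4,0],[0,0,0]],
    [[2,-4.4,0],[0,0,0]],
    [[2,-4.4,0],[0,0,0]],
    [[2,-4.4,0],[0,0,0]],
    [[2,-4.4,0],[0,0,0]]
  ],
  "grip": 1
}}

```text
clock: 1.35
ee_pos: [451.0, 31.8, 250.3]
tool_rot: [0.561, 3.091, 0.0]
contact_force: [1.5, 0.5, -0.6]
grip_width: 85.5
```

Emit:
{"op": "apply_moves", "data": {
  "rows": [
    [[2,-4.4,0],[0,0,5]],
    [[2,-4.4,0],[0,0,4.8]],
    [[2,-4.4,0],[0,0,0]],
    [[2,-2,0],[0,0,0]],
    [[0,0,0],[0,0,0]],
    [[0,0,0],[0,0,0]],
    [[0,0,0],[0,0,0]]
  ]
}}

```text
clock: 2.05
ee_pos: [529.9, -117.4, 250.0]
tool_rot: [-0.293, -3.127, -0.001]
contact_force: [-0.4, 0.6, -0.1]
grip_width: 85.7
```

```bash
python3 - <<'E'
from bench import state, viewer
from h import *
s=state();print(s["ee_pos"],s["tool_rot"])
c=viewer.capture("wrist");pickle.dump(c,open("w1.pkl","wb"));cv2.imwrite("pics/w1.png",c["color"])
W=cloud(c)
for k,p in {"cross":[572,-93,72.4],"top":[562.4,-223,76]}.items():
    q=np.round(proj(c,p)[0]).astype(int);print(k,q)
    try:
        cc,nn,ax,sz,mm=face(W,q,rad=40)
        print(cc.round(1),"n",nn.round(3),"yaw",np.degrees(np.arctan2(ax[1],ax[0])).round(2),np.round(sz,1),mm.sum())
    except Exception as e: print(e)
E
```

```text
[ 529.90151826 -117.3555917   250.04480235] [-2.93155208e-01 -3.12677244e+00 -6.31367599e-04]
cross [321 234]
[572.9 -94.1  73.8] n [-0.017  0.003  1.   ] yaw -10.72 [ 59.3 126.8] 9848
top [169 252]
[ 562.4 -224.4   77.2] n [-0.668  0.129  0.733] yaw -10.76 [ 60.4 119.6] 7076
```

View pics/w1.png

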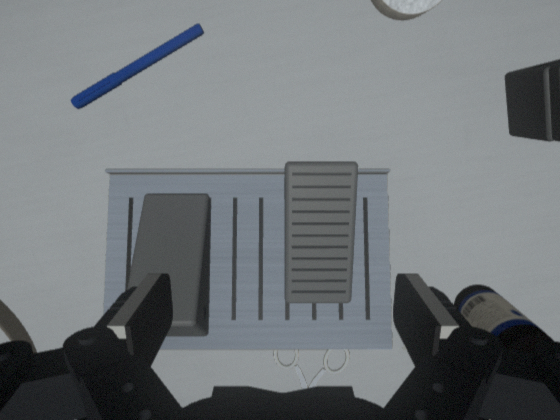

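The wrist view agrees: cross wedge at about (321,234), open side fingers clear. Tilting 22° forward and approaching.

Emit:
{"op": "apply_moves", "data": {
  "rows": [
    [[0.1,1.0,-3.4],[-1.37,-7.2,0]],
    [[0.1,1.0,-3.4],[-1.37,-7.2,0]],
    [[0.03,1.15,-3.4],[-1.37,-7.2,0]],
    [[0,0,0],[0,0,0]],
    [[0,0,0],[0,0,0]],
    [[0.92,-0.17,-2.32],[0,0,0]],
    [[0.92,-0.18,-2.32],[0,0,0]],
    [[0,0,0],[0,0,0]],
    [[0,0,0],[0,0,0]]
  ]
}}

```text
clock: 3.0
ee_pos: [554.6, -93.9, 113.3]
tool_rot: [0.262, 2.784, -0.047]
contact_force: [-0.6, -0.1, 0.3]
grip_width: 85.3
```

```bash
python3 - <<'E'
from bench import state, viewer
from h import *
s=state();R=cv2.Rodrigues(s["tool_rot"])[0];print(s["ee_pos"],R.round(3),s["contact_force"])
c=viewer.capture("scene");cv2.imwrite("pics/s2.png",cv2.resize(c["color"][140:320,190:430],None,fx=3,fy=3))
E
```

```text
[554.59335901 -93.89961418 113.30683926] [[-0.924  0.186  0.333]
 [ 0.175  0.982 -0.064]
 [-0.34  -0.001 -0.941]] [-0.55621535 -0.05040071  0.28998189]
```

View pics/s2.png

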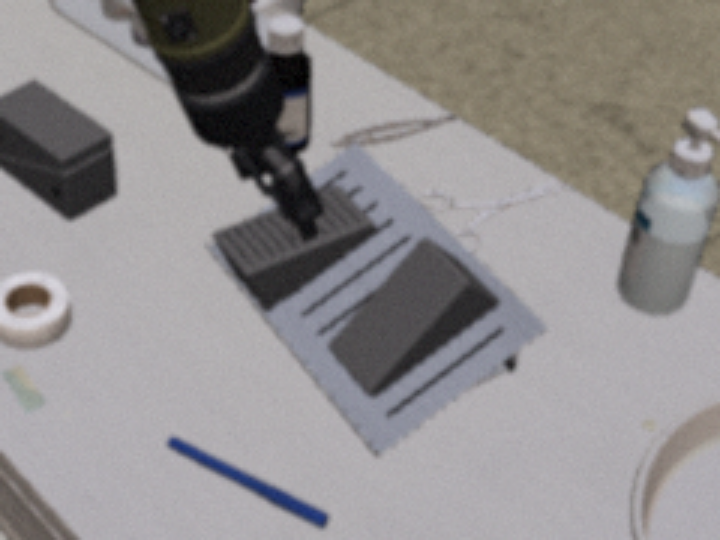

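Emit:
{"op": "apply_moves", "data": {
  "rows": [
    [[-0.4,0.25,0],[-0.4,-2.1,0]],
    [[-0.44,0.28,0],[0,0,0]],
    [[0.57,-0.11,-1.44],[0,0,0]],
    [[0.57,-0.11,-1.44],[0,0,0]],
    [[0.57,-0.11,-1.44],[0,0,0]],
    [[0.57,-0.11,-1.43],[0,0,0]],
    [[0,0,0],[0,0,0]],
    [[0,0,0],[0,0,0]]
  ]
}}

```text
clock: 3.85
ee_pos: [566.9, -92.7, 54.4]
tool_rot: [0.259, 2.748, -0.051]
contact_force: [-0.3, -0.3, -0.1]
grip_width: 85.6
```

```bash
python3 - <<'E'
from bench import state, viewer
from h import *
s=state();R=cv2.Rodrigues(s["tool_rot"])[0];print(s["ee_pos"],R.round(3),s["contact_force"])
c=viewer.capture("wrist");cv2.imwrite("pics/w2.png",c["color"])
E
```

```text
[566.93269547 -92.70386397  54.43361849] [[-0.912  0.187  0.366]
 [ 0.173  0.982 -0.07 ]
 [-0.373 -0.001 -0.928]] [-0.33479561 -0.28664941 -0.13376581]
```

View pics/w2.png

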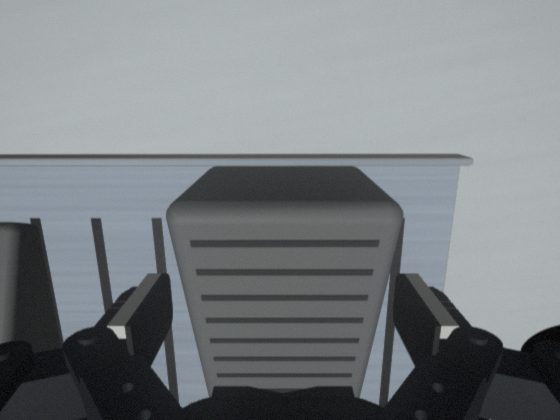

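The wedge sits centred between the jaws (wedge centre about 284 px, jaw centre about 283). Closing.

Emit:
{"op": "apply_moves", "data": {
  "rows": [
    [[0,0,0],[0,0,0]],
    [[0,0,0],[0,0,0]],
    [[0,0,0],[0,0,0]],
    [[0,0,0],[0,0,0]],
    [[0,0,0],[0,0,0]],
    [[0,0,0],[0,0,0]],
    [[0,0,0],[0,0,0]],
    [[0,0,0],[0,0,0]]
  ],
  "grip": 0,
  "squeeze": 70
}}

```text
clock: 4.7
ee_pos: [567.0, -92.5, 55.0]
tool_rot: [0.258, 2.747, -0.051]
contact_force: [-4.5, 0.9, 9.5]
grip_width: 59.5
```

Emit:
{"op": "apply_moves", "data": {
  "rows": [
    [[-0.37,0.07,0.93],[0,0,0]],
    [[-0.74,0.14,1.86],[0,0,0]],
    [[-1.1,0.21,2.78],[0,0,0]],
    [[-1.1,0.21,2.78],[0,0,0]],
    [[-1.1,0.21,2.78],[0,0,0]],
    [[-1.1,0.21,2.78],[0,0,0]],
    [[0,0,0],[0,0,0]],
    [[0,0,0],[0,0,0]]
  ]
}}

```text
clock: 5.5
ee_pos: [511.2, -82.2, 193.0]
tool_rot: [0.259, 2.747, -0.051]
contact_force: [-0.4, -0.1, -4.3]
grip_width: 59.4
```

Emit:
{"op": "apply_moves", "data": {
  "rows": [
    [[-0.34,3.07,0.2],[0.82,4.3,0]],
    [[-0.34,3.07,0.2],[0.82,4.3,0]],
    [[-0.34,3.07,0],[0.82,4.3,0]],
    [[-0.34,3.07,0],[0.82,4.3,0]],
    [[-0.34,3.07,0],[0.82,4.4,0]],
    [[-0.34,3.07,0],[0,0,4.7]],
    [[-0.34,3.07,0],[0,0,4.6]],
    [[-0.34,3.07,0],[0,0,4.6]],
    [[0,0,0],[0,0,0]],
    [[0,0,0],[0,0,0]],
    [[0,0,0],[0,0,0]]
  ]
}}

```text
clock: 6.6
ee_pos: [483.9, 162.6, 195.5]
tool_rot: [0.085, -3.137, 0.003]
contact_force: [0.0, -0.0, -3.8]
grip_width: 59.1
```

```bash
python3 - <<'E'
from bench import state, viewer
from h import *
s=state();R=cv2.Rodrigues(s["tool_rot"])[0];print(s["ee_pos"],R.round(4),s["contact_force"],"tool y yaw",np.degrees(np.arctan2(R[1,1],R[0,1])))
d={}
for n in ["scene","wrist","top"]:
    c=viewer.capture(n);d[n]=c
    cv2.imwrite(f"pics/{n}3.png",c["color"] if n!="scene" else cv2.resize(c["color"][100:280,130:370],None,fx=3,fy=3))
pickle.dump(d,open("cap3.pkl","wb"))
E
```

```text
[483.90011321 162.56045576 195.5252882 ] [[-0.9985 -0.0539 -0.003 ]
 [-0.0539  0.9985 -0.0021]
 [ 0.0031 -0.002  -1.    ]] [ 0.02290327 -0.04668133 -3.76630926] tool y yaw 93.09201768323868
```

View pics/scene3.png

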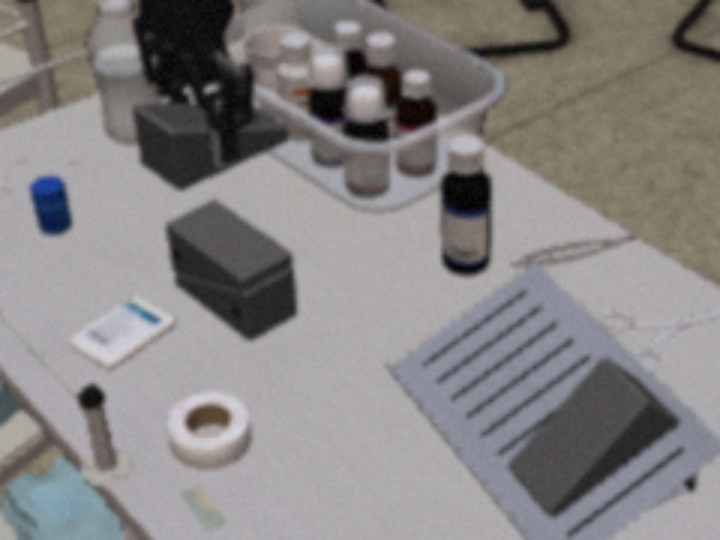

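View pics/wrist3.png

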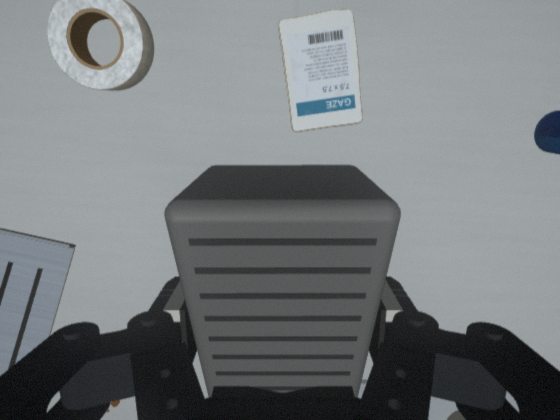

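Now measure the wedge's in-hand pose from wrist depth (slope plane and thick end face).

```bash
python3 - <<'E'
from h import *
d=pickle.load(open("cap3.pkl","rb"))
c=d["wrist"];W=cloud(c)
for nm,(r0,r1,c0,c1) in {"slope":(230,350,215,350),"end":(178,196,215,350)}.items():
    q=W[r0:r1,c0:c1].reshape(-1,3);q=q[~np.isnan(q).any(1)]
    cc,n=plane_fit(q);print(nm,cc.round(1),n.round(4),"tilt",np.degrees(np.arccos(abs(n[2]))).round(2),"yaw",np.degrees(np.arctan2(n[1],n[0])).round(2))
    if nm=="slope": S=(cc,n)
    else: E=(cc,n)
# edge of thick face with slope, at y center ; thick-face x position at z ~ mid
u=np.array([np.cos(np.radians(3.15)),np.sin(np.radians(3.15)),0])
tcp=np.array([483.9,162.6,195.5])
print("end face along u from tcp",(E[0]-tcp)@u, "expect",-47.9)
# height of slope above tcp: at mid (x=+12.1): expect 39-24.4=14.6
p=tcp+12.1*u; z=S[0][2]-((p-S[0])[:2]@S[1][:2])/S[1][2]; print("slope at mid above tcp",z-tcp[2],"expect",14.6)
W=cloud(d["scene"])
# end face from scene
s=proj(d["scene"],tcp-50*u+[0,0,0])[0];print(s)
E
```

```text
slope [465.3 160.6 223.1] [0.3618 0.0207 0.932 ] tilt 21.25 yaw 3.28
end [435.8 159.  215.3] [-0.9985 -0.054   0.0031] tilt 89.83 yaw -176.91
end face along u from tcp -48.21440623393366 expect -47.9
slope at mid above tcp 15.636198529120236 expect 14.6
[181.0875648  152.01855649]
```

In-hand pose is as expected (end face 48.2 mm from TCP, slope 21.25°, yaw 3.2°). Descending.

Emit:
{"op": "apply_moves", "data": {
  "rows": [
    [[0.07,0.08,-2.5],[0,0,0]],
    [[0,0,-2.5],[0,0,0]],
    [[0,0,-2],[0,0,0]],
    [[0,0,-1.5],[0,0,0]],
    [[0,0,0],[0,0,0]],
    [[0,0,0],[0,0,0]],
    [[0,0,0],[0,0,0]]
  ]
}}

```text
clock: 7.45
ee_pos: [486.0, 164.2, 112.9]
tool_rot: [-0.086, 3.14, -0.001]
contact_force: [0.6, -0.2, -3.9]
grip_width: 59.2
```

Emit:
{"op": "apply_moves", "data": {
  "rows": [
    [[-0.08,-0.05,-0.6],[0,0,0]],
    [[0,0,0],[0,0,0]],
    [[0,0,0],[0,0,0]],
    [[0,0,0],[0,0,0]]
  ]
}}

```text
clock: 7.85
ee_pos: [484.3, 163.7, 105.9]
tool_rot: [0.086, -3.139, 0.001]
contact_force: [0.2, 0.3, -3.5]
grip_width: 59.5
```

```bash
python3 - <<'E'
from bench import state, viewer
for i in range(2):
    s=state();print(s["ee_pos"],s["tool_rot"],s["contact_force"]); viewer.capture("top")
E
```

```text
[484.30606764 163.70954839 105.89341478] [ 8.64747894e-02 -3.13945373e+00  1.45761155e-03] [ 0.15833023  0.31206117 -3.46095802]
[484.33329789 163.74083357 105.89995154] [ 8.65381572e-02 -3.13946775e+00  1.37130089e-03] [ 0.66753885 -0.51890208 -3.70179966]
```

Emit:
{"op": "apply_moves", "data": {
  "rows": [
    [[0,0,-0.2],[0,0,0]],
    [[0,0,-0.1],[0,0,0]],
    [[0,0,0],[0,0,0]],
    [[0,0,0],[0,0,0]]
  ]
}}

```text
clock: 8.35
ee_pos: [484.2, 163.7, 102.7]
tool_rot: [0.086, -3.139, 0.002]
contact_force: [0.3, 0.2, -3.0]
grip_width: 58.9
```

Emit:
{"op": "apply_moves", "data": {
  "rows": [
    [[0,0,-0.1],[0,0,0]],
    [[0,0,0],[0,0,0]],
    [[0,0,0],[0,0,0]]
  ]
}}

```text
clock: 8.65
ee_pos: [484.2, 163.7, 102.5]
tool_rot: [0.086, -3.14, 0.001]
contact_force: [-3.3, -0.8, 5.1]
grip_width: 59.6
```

```bash
python3 - <<'E'
from bench import state, viewer
from h import *
s=state();print(s["ee_pos"],s["contact_force"],s["torque"])
c=viewer.capture("scene");cv2.imwrite("pics/s4.png",cv2.resize(c["color"][110:240,130:300],None,fx=4.5,fy=4.5))
E
```

```text
[484.22251403 163.67781457 102.53992235] [-3.31034929 -0.82444366  5.13789698] [-0.22624855  0.68924554  0.02080515]
```

View pics/s4.png

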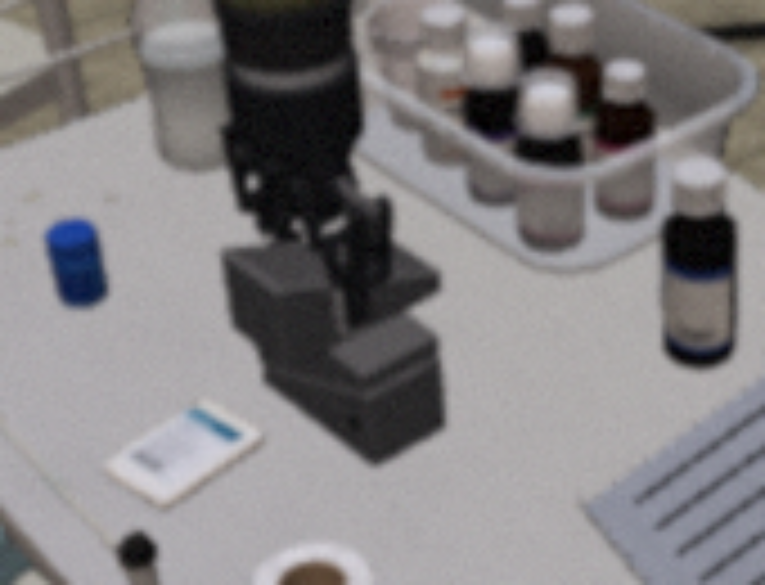

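Contact (force change about 9 N, TCP at 102.5 as expected). Release.

Emit:
{"op": "apply_moves", "data": {
  "rows": [
    [[0,0,0],[0,0,0]],
    [[0,0,0],[0,0,0]],
    [[0,0,0],[0,0,0]],
    [[0,0,0],[0,0,0]],
    [[0,0,0],[0,0,0]],
    [[0,0,0],[0,0,0]]
  ],
  "grip": 1
}}

```text
clock: 9.3
ee_pos: [484.3, 163.7, 101.7]
tool_rot: [0.086, -3.139, 0.002]
contact_force: [0.1, 0.6, 0.5]
grip_width: 85.2
```

Emit:
{"op": "apply_moves", "data": {
  "rows": [
    [[0,0,1],[0,0,0]],
    [[0,0,3],[0,0,0]],
    [[0,0,4],[0,0,0]],
    [[0,0,5],[0,0,0]],
    [[-3,0,2],[0,0,0]],
    [[-3,0,0],[0,0,0]],
    [[0,0,0],[0,0,0]],
    [[0,0,0],[0,0,0]]
  ]
}}

```text
clock: 10.1
ee_pos: [424.3, 163.8, 252.6]
tool_rot: [-0.087, 3.14, -0.001]
contact_force: [0.6, -0.0, 0.2]
grip_width: 85.4
```

```bash
python3 - <<'E'
from bench import state, viewer
from h import *
s=state();print(s["ee_pos"],s["contact_force"])
d={}
for n in ["scene","wrist"]:
    c=viewer.capture(n);d[n]=c
    cv2.imwrite(f"pics/{n}5.png",c["color"] if n!="scene" else cv2.resize(c["color"][100:280,130:370],None,fx=3,fy=3))
pickle.dump(d,open("cap5.pkl","wb"))
for n in d:
  W=cloud(d[n])
  for k,p in {"slope":[496.5,164,117],"blkR":[499,122,78],"blkL":[494,209,78]}.items():
    q=np.round(proj(d[n],p)[0]).astype(int)
    try:
        cc,nn,ax,sz,mm=face(W,q,rad=20 if n=="wrist" else 6)
        print(n,k,q,cc.round(1),"n",nn.round(3),np.degrees(np.arccos(nn[2])).round(2),"yaw",np.degrees(np.arctan2(ax[1],ax[0])).round(2),np.round(sz,1),mm.sum())
    except Exception as e: print(n,k,q,e)
E
```

```text
[424.2619973  163.78920352 252.646111  ] [ 0.58125712 -0.00494732  0.24042598]
scene slope [204 168] [495.8 164.  116.8] n [0.355 0.009 0.935] 20.78 yaw 3.5 [ 62.3 128.7] 434
scene blkR [215 186] [496.1 120.1  77.5] n [ 0.003 -0.016  1.   ] 0.93 yaw 4.01 [36.6 63.8] 195
scene blkL [196 172] [489.5 163.6 119.3] n [0.352 0.011 0.936] 20.6 yaw 3.61 [ 62.3 115.4] 395
wrist slope [279 295] [495.8 163.6 117.7] n [0.357 0.02  0.934] 20.94 yaw 3.13 [ 59.9 127.8] 8846
wrist blkR [231 273] [499.2 115.7  78.7] n [ 0.002 -0.014  1.   ] 0.84 yaw 5.22 [26.2 59.6] 1733
wrist blkL [331 273] [494.3 210.5  78.6] n [-0.001  0.02   1.   ] 1.15 yaw 1.92 [26.  60.3] 1770
```

View pics/scene5.png

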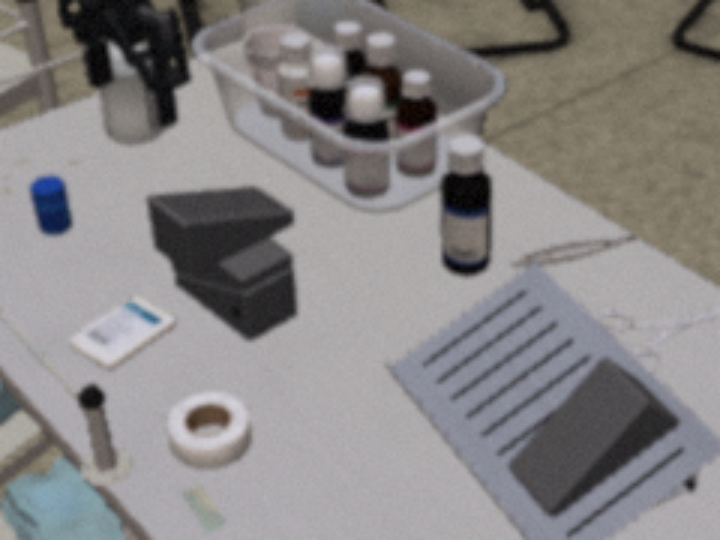

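View pics/wrist5.png

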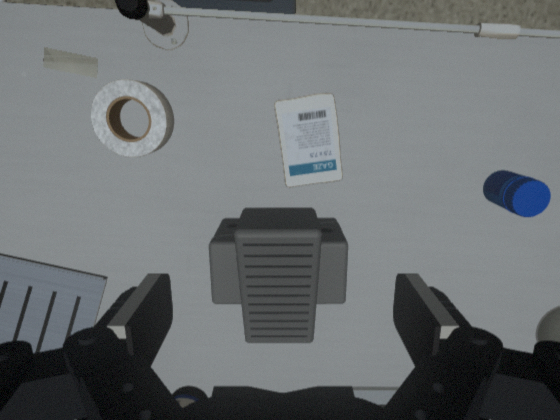

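The cross wedge is centred within 1 mm and square: slope centre (495.8,163.6), with visible block strips of 26.2 and 26.0 mm. Its slope is 20.9° and the block is unmoved. Next is the top wedge, with the tool tilted 43°.

Emit:
{"op": "apply_moves", "data": {
  "rows": [
    [[0.5,-3.8,0],[0,0,-4.6]],
    [[0.7,-3.8,0],[0,0,-4.6]],
    [[0.8,-3.8,0],[0,0,-4.7]],
    [[0.8,-3.8,0],[-1,-5.28,0]],
    [[0.8,-3.8,0],[-1,-5.28,0]],
    [[0.8,-3.8,0],[-1,-5.28,0]],
    [[0.8,-3.8,0],[-1,-5.28,0]],
    [[0.8,-3.7,0],[-1,-5.28,0]],
    [[0.8,-3.7,-1],[-1,-5.28,0]],
    [[0.8,-3.7,-1.5],[-1,-5.28,0]],
    [[0.8,0,-1.5],[-1,-5.28,0]],
    [[0,0,0],[0,0,0]]
  ]
}}

```text
clock: 11.4
ee_pos: [502.7, -212.3, 204.0]
tool_rot: [0.231, 2.393, -0.085]
contact_force: [-2.0, 1.7, -1.2]
grip_width: 85.1
```

Emit:
{"op": "apply_moves", "data": {
  "rows": [
    [[0,0,0],[0,0,0]],
    [[0,0,0],[0,0,0]]
  ]
}}

```text
clock: 11.6
ee_pos: [510.2, -213.8, 214.3]
tool_rot: [0.223, 2.383, -0.089]
contact_force: [1.1, -0.1, 0.2]
grip_width: 85.5
```

```bash
cat > chk.py <<'E'
from bench import state, viewer
from h import *
import sys
s=state();R=cv2.Rodrigues(s["tool_rot"])[0];print(s["ee_pos"].round(1),R.round(3).tolist(),s["contact_force"].round(1),s["joint_pos"].round(2))
u=np.array([.9825,-.1865,0]);a=np.radians(42.97)
tz=np.sin(a)*u-np.array([0,0,np.cos(a)]);ty=np.array([.1865,.9825,0]);tx=np.cross(ty,tz)
Rt=np.stack([tx,ty,tz],1)
print("need turn deg",np.degrees(cv2.Rodrigues(Rt@R.T)[0].ravel()).round(2))
P=np.array([581.8,-227.2,74.4]);D=P-s["ee_pos"];print("to P",D.round(1),"along",(D@tz).round(1),"lateral",(D-tz*(D@tz)).round(1), "tz",tz.round(4))
E
python3 - <<'E'
from chk import *
c=viewer.capture("wrist");cv2.imwrite("pics/w6.png",c["color"])
W=cloud(c);q=np.round(proj(c,[562.4,-223.5,76.5])[0]).astype(int);print(q)
cc,nn,ax,sz,mm=face(W,q,rad=20);print(cc.round(1),nn.round(3),np.degrees(np.arctan2(ax[1],ax[0])).round(2),np.round(sz,1))
E
```

```text
[ 510.2 -213.8  214.3] [[-0.719, 0.186, 0.67], [0.135, 0.983, -0.128], [-0.682, -0.001, -0.732]] [ 1.1 -0.1  0.2] [-0.52 -0.21 -0.98  0.08  0.23 -0.25]
need turn deg [ 0.07 -0.01 -0.03]
to P [  71.6  -13.4 -139.9] along 152.0 lateral [-30.2   5.9 -28.7] tz [ 0.6697 -0.1271 -0.7317]
[285 125]
[ 562.5 -224.7   76.7] [-0.669  0.127  0.732] -10.72 [ 60.  119.2]
```

View pics/w6.png

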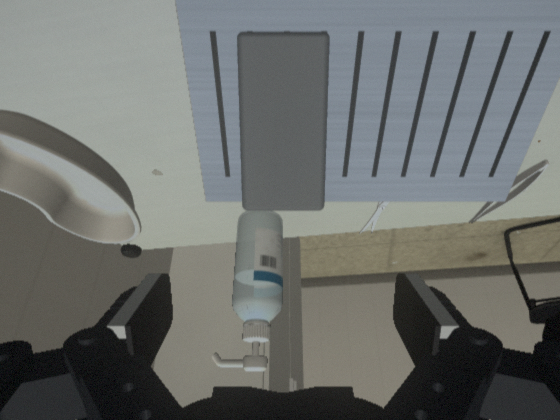

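Emit:
{"op": "apply_moves", "data": {
  "rows": [
    [[0.79,-0.17,-2.4],[0,0,0]],
    [[0.79,-0.17,-2.4],[0,0,0]],
    [[0.79,-0.17,-2.4],[0,0,0]],
    [[0.78,-0.17,-2.4],[0,0,0]],
    [[0,0,0],[0,0,0]],
    [[0,0,0],[0,0,0]],
    [[0,0,0],[0,0,0]]
  ]
}}

```text
clock: 12.35
ee_pos: [548.5, -225.2, 123.4]
tool_rot: [0.223, 2.394, -0.084]
contact_force: [0.0, -0.1, 0.0]
grip_width: 85.2
```

```bash
sed -i 's/581.8,-227.2,74.4/581.9,-228.2,74.5/' chk.py; python3 chk.py
```

```text
[ 548.5 -225.2  123.4] [[-0.727, 0.184, 0.662], [0.137, 0.983, -0.122], [-0.673, 0.002, -0.739]] [ 0.  -0.1  0. ] [-0.5   0.05 -1.02 -0.21  0.21 -0.24]
need turn deg [-0.22 -0.63 -0.17]
to P [ 33.4  -3.  -48.9] along 58.6 lateral [-5.8  4.4 -6.1] tz [ 0.6697 -0.1271 -0.7317]
```

Joint 3 is at its limit at 43° tilt. I'll grasp at 28° tilt instead (side faces are parallel, so pitch is free) and place with the tool tilted back 15°.

Emit:
{"op": "apply_moves", "data": {
  "rows": [
    [[0,0.1,0.4],[0.64,3.5,-0.04]],
    [[0.2,0.1,0.1],[0.64,3.5,-0.04]],
    [[0.2,0.05,0],[0.65,3.5,-0.04]],
    [[0.2,0,0],[0.65,3.6,-0.05]],
    [[0,0,0],[0,0,0]],
    [[0,0,0],[0,0,0]],
    [[0,0,0],[0,0,0]]
  ]
}}

```text
clock: 13.05
ee_pos: [552.4, -222.2, 126.4]
tool_rot: [0.251, 2.644, -0.061]
contact_force: [-0.2, -0.0, -0.9]
grip_width: 85.6
```

```bash
sed -i 's/581.9,-228.2,74.5/582.5,-228.2,73.8/;s/42.97/28/' chk.py; python3 chk.py
```

```text
[ 552.4 -222.2  126.4] [[-0.868, 0.188, 0.46], [0.167, 0.982, -0.087], [-0.468, 0.001, -0.884]] [-0.2 -0.  -0.9] [-0.44  0.09 -0.77  0.24  0.12 -0.23]
need turn deg [-0.08 -0.09  0.08]
to P [ 30.1  -6.  -52.6] along 60.8 lateral [ 2.  -0.7  1.1] tz [ 0.4613 -0.0876 -0.8829]
```

Emit:
{"op": "apply_moves", "data": {
  "rows": [
    [[0.9,-0.18,-1.32],[0,0,0]],
    [[0.7,-0.14,-1.32],[0,0,0]],
    [[0.7,-0.14,-1.32],[0,0,0]],
    [[0.7,-0.14,-1.3],[0,0,0]],
    [[0,0,0],[0,0,0]],
    [[0,0,0],[0,0,0]],
    [[0,0,0],[0,0,0]]
  ]
}}

```text
clock: 13.75
ee_pos: [583.0, -228.5, 74.4]
tool_rot: [0.251, 2.644, -0.061]
contact_force: [-0.4, 0.8, 0.9]
grip_width: 85.5
```

```bash
python3 - <<'E'
from chk import *
c=viewer.capture("wrist");cv2.imwrite("pics/w7.png",c["color"])
E
```

```text
[ 583.  -228.5   74.4] [[-0.868, 0.188, 0.46], [0.167, 0.982, -0.087], [-0.468, 0.001, -0.884]] [-0.4  0.8  0.9] [-0.43  0.22 -0.76  0.12  0.11 -0.21]
need turn deg [-0.07 -0.1   0.08]
to P [-0.5  0.3 -0.6] along 0.3 lateral [-0.6  0.4 -0.4] tz [ 0.4613 -0.0876 -0.8829]
```

View pics/w7.png

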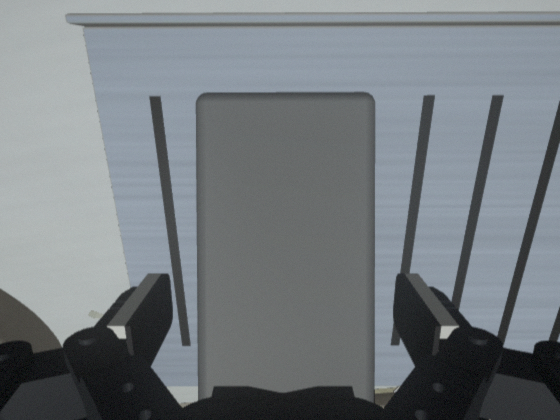

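The wedge spans 197–375 px (centre 286) and the jaws' centre is 283, so alignment is good. Closing, then lifting along the sheet normal.

Emit:
{"op": "apply_moves", "data": {
  "rows": [
    [[0,0,0],[0,0,0]],
    [[0,0,0],[0,0,0]],
    [[0,0,0],[0,0,0]],
    [[0,0,0],[0,0,0]],
    [[0,0,0],[0,0,0]],
    [[0,0,0],[0,0,0]],
    [[0,0,0],[0,0,0]],
    [[0,0,0],[0,0,0]]
  ],
  "grip": 0,
  "squeeze": 70
}}

```text
clock: 14.6
ee_pos: [583.4, -228.4, 74.9]
tool_rot: [0.251, 2.644, -0.061]
contact_force: [-6.9, 1.6, 8.5]
grip_width: 58.9
```

Emit:
{"op": "apply_moves", "data": {
  "rows": [
    [[-0.37,0.07,0.93],[0,0,0]],
    [[-0.74,0.14,1.86],[0,0,0]],
    [[-1.1,0.21,2.78],[0,0,0]],
    [[-1.1,0.21,2.78],[0,0,0]],
    [[-1.1,0.21,2.78],[0,0,0]],
    [[-1.1,0.21,2.78],[0,0,0]],
    [[-0.5,0,3],[0,0,0]],
    [[0,0,0],[0,0,0]],
    [[0,0,0],[0,0,0]]
  ]
}}

```text
clock: 15.5
ee_pos: [523.1, -218.1, 243.6]
tool_rot: [0.251, 2.644, -0.062]
contact_force: [-1.2, 0.4, -2.4]
grip_width: 59.0
```

Emit:
{"op": "apply_moves", "data": {
  "rows": [
    [[-0.1,3.2,0],[1,5.28,0]],
    [[-0.1,3.2,0],[1,5.28,0]],
    [[-0.1,3.2,0],[1,5.28,0]],
    [[-0.1,3.2,0],[1,5.28,0]],
    [[-0.1,3.2,0],[1,5.28,0]],
    [[-0.1,3.2,0],[1,5.28,0]],
    [[-0.1,3.2,0],[1,5.28,0]],
    [[-0.1,3.2,0],[1,5.28,0]],
    [[-0.1,3.2,0],[0,0,3.5]],
    [[-0.1,3.2,0],[0,0,3.5]],
    [[-0.1,3.2,0],[0,0,3.5]],
    [[-0.1,3.1,0],[0,0,3.5]]
  ]
}}

```text
clock: 16.7
ee_pos: [510.6, 166.3, 240.6]
tool_rot: [0.083, -2.873, 0.013]
contact_force: [0.2, -0.4, -2.1]
grip_width: 59.0
```

Emit:
{"op": "apply_moves", "data": {
  "rows": [
    [[0,0,0],[0,0,0]],
    [[0,0,0],[0,0,0]],
    [[0,0,0],[0,0,0]]
  ]
}}

```text
clock: 17.0
ee_pos: [510.9, 164.3, 241.8]
tool_rot: [0.078, -2.875, 0.012]
contact_force: [-0.4, 0.4, -2.4]
grip_width: 59.1
```

```bash
cat > chk2.py <<'E'
from bench import state, viewer
from h import *
s=state();R=cv2.Rodrigues(s["tool_rot"])[0];t=s["ee_pos"];print(t.round(1),s["tool_rot"].round(4),s["contact_force"].round(1),s["joint_pos"].round(2),"tilt",np.degrees(np.arctan2(R[0,2],-R[2,2])).round(2))
y=np.radians(3.15);u=np.array([np.cos(y),np.sin(y),0]);lat=np.array([-np.sin(y),np.cos(y),0]);a=np.radians(-15)
tz=np.sin(a)*u-np.array([0,0,np.cos(a)]);ty=lat;tx=np.cross(ty,tz)
print("need turn",np.degrees(cv2.Rodrigues(np.stack([tx,ty,tz],1)@R.T)[0].ravel()).round(2))
E
python3 - <<'E'
from chk2 import *
d={}
for n in ["scene","wrist","top"]:
    c=viewer.capture(n);d[n]=c
    cv2.imwrite(f"pics/{n}8.png",c["color"] if n!="scene" else cv2.resize(c["color"][80:260,130:370],None,fx=3,fy=3))
pickle.dump((d,s),open("cap8.pkl","wb"))
E
```

```text
[510.9 164.3 241.8] [ 0.0782 -2.8748  0.0125] [-0.4  0.4 -2.4] [0.28 0.42 0.05 1.46 0.06 0.22] tilt -15.21
need turn [ 0.09 -0.23  0.02]
```

View pics/scene8.png

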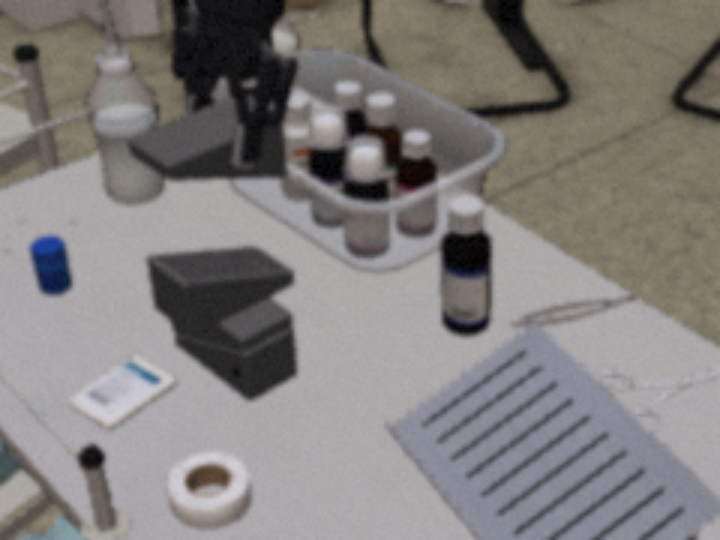

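View pics/wrist8.png

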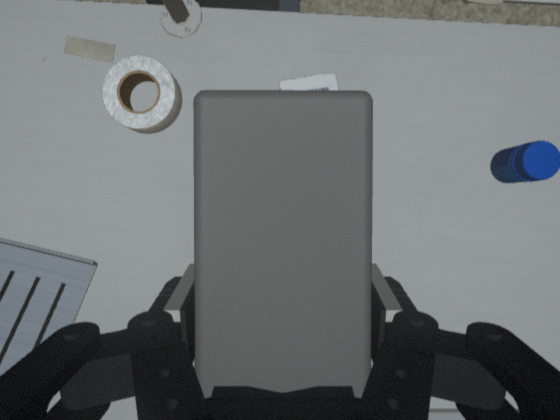

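```bash
cat > inh.py <<'E'
from h import *
def inhand(c,t,yaw=3.15):
    W=cloud(c);q=W[130:340,225:345].reshape(-1,3);q=q[~np.isnan(q).any(1)]
    cc,n=plane_fit(q);print("base",cc.round(1),n.round(4),"tilt",np.degrees(np.arccos(n[2])).round(2))
    y=np.radians(yaw);u=np.array([np.cos(y),np.sin(y),0]);lat=np.array([-u[1],u[0],0])
    m=(abs((W-cc)@n)<5)&(np.arange(420)[:,None]<360)
    lab=cv2.connectedComponents(m.astype(np.uint8),connectivity=4)[1];mm=lab==lab[230,285]
    p=W[mm]-t
    a=p@u;b=p@lat
    print("thin end at",np.percentile(a,0.2).round(1),a.min().round(1),"lat range",np.percentile(b,[.3,99.7]).round(1), "height of base above tcp at 0:",(cc[2]-((t-cc)[:2]@n[:2])/n[2]-t[2]).round(2))
    # yaw from side edges
    r=cv2.minAreaRect(np.stack([p[:,0],p[:,1]],1).astype(np.float32));print("rect",r, r[2])
    # sub-pixel by color edge of thin end: rows in image at col 285
    g=cv2.cvtColor(c["color"],cv2.COLOR_BGR2GRAY)[80:110,240:330].mean(1);print(g.round(0).astype(int))
E
python3 - <<'E'
from inh import *
d,s=pickle.load(open("cap8.pkl","rb"))
inhand(d["wrist"],s["ee_pos"])
for n in ["top","scene"]:
    W=cloud(d[n])
    m=(W[...,2]>250)&(W[...,2]<266)&(W[...,0]>400)&(W[...,0]<600)&(abs(W[...,1]-164)<60)
    q=W[m];print(n,len(q),q.min(0).round(1),q.max(0).round(1))
E
```

```text
base [484.3 162.6 258.3] [0.0038 0.0022 1.    ] tilt 0.25
thin end at -74.3 -74.9 lat range [-40.3  38.3] height of base above tcp at 0: 16.39
rect ((-29.825611114501953, -2.666950225830078), (90.00423431396484, 86.60485076904297), 3.2389724254608154) 3.2389724254608154
[164 165 166 166 166 166 165 162 156 141 106  83  85  88  91  94  97 101
 105 107 108 108 108 108 108 108 108 107 107 107]
top 32 [485.6 122.  250.1] [510.9 141.9 265.1]
scene 607 [434.1 119.4 250. ] [551.  212.4 265.9]
```

In-hand pose as expected (base level within 0.25°, thin end 74.2 mm from TCP). Target TCP is (510.2,165.1,~140). Descending in stages.

Emit:
{"op": "apply_moves", "data": {
  "rows": [
    [[-0.07,0.08,-2.5],[0.1,-0.2,0]],
    [[0,0,-2.5],[0,0,0]],
    [[0,0,-2.2],[0,0,0]],
    [[0,0,-1.5],[0,0,0]],
    [[0,0,-0.5],[0,0,0]],
    [[0,0,0],[0,0,0]],
    [[0,0,0],[0,0,0]],
    [[0,0,0],[0,0,0]]
  ]
}}

```text
clock: 17.95
ee_pos: [511.3, 165.8, 152.1]
tool_rot: [0.08, -2.882, 0.008]
contact_force: [0.6, -0.1, -1.6]
grip_width: 59.1
```

```bash
python3 - <<'E'
from chk2 import *
from inh import *
c=viewer.capture("wrist");inhand(c,t)
c=viewer.capture("scene");cv2.imwrite("pics/s9.png",cv2.resize(c["color"][110:240,130:300],None,fx=4.5,fy=4.5))
print(state()["ee_pos"])
E
```

```text
[511.3 165.8 152.1] [ 0.0795 -2.8819  0.0082] [ 0.6 -0.1 -1.6] [ 0.28  0.46 -0.09  1.27  0.06  0.22] tilt -14.8
need turn [-0.1   0.18  0.  ]
base [484.4 164.3 168. ] [-2.7e-03 -8.0e-04  1.0e+00] tilt 0.16
thin end at -74.6 -75.3 lat range [-40.   38.5] height of base above tcp at 0: 16.04
rect ((-30.109413146972656, -2.2702484130859375), (90.29265594482422, 87.12655639648438), 3.103668689727783) 3.103668689727783
[159 159 160 160 160 160 160 160 159 144 107  85  86  90  92  95  98 102
 106 108 109 109 109 109 109 109 109 109 109 109]
[511.15136973 165.88386384 151.86252445]
```

View pics/s9.png

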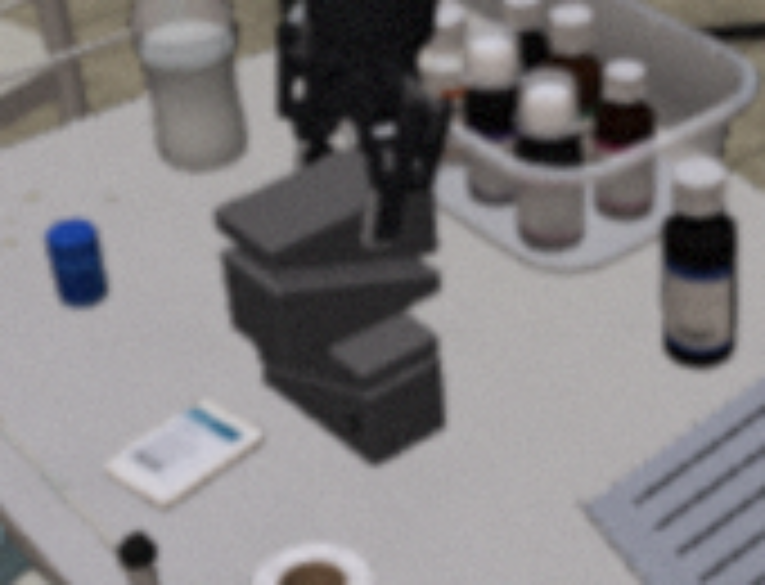

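Emit:
{"op": "apply_moves", "data": {
  "rows": [
    [[-0.07,-0.05,-0.4],[0,0.1,0]],
    [[0,0,-0.4],[0,0,0]],
    [[0,0,0],[0,0,0]],
    [[0,0,0],[0,0,0]],
    [[0,0,0],[0,0,0]]
  ]
}}

```text
clock: 18.55
ee_pos: [509.9, 165.3, 143.0]
tool_rot: [0.08, -2.878, 0.009]
contact_force: [-0.2, 0.2, -1.8]
grip_width: 59.0
```

```bash
python3 - <<'E'
from chk2 import *
c=viewer.capture("wrist");cv2.imwrite("pics/w10.png",c["color"])
print(state()["ee_pos"],state()["contact_force"])
viewer.capture("top");print(state()["ee_pos"])
E
```

```text
[509.9 165.3 143. ] [ 0.0798 -2.8783  0.0089] [-0.2  0.2 -1.8] [ 0.28  0.47 -0.1   1.25  0.06  0.22] tilt -15.01
need turn [-0.06 -0.03 -0.02]
[509.90671873 165.3038333  143.0795154 ] [ 0.28560637 -0.73476917 -1.66888672]
[509.91551882 165.31078643 143.10106826]
```

Aligned to (509.9,165.3). Last millimetres.

Emit:
{"op": "apply_moves", "data": {
  "rows": [
    [[0.02,0,-0.15],[0,0,0]],
    [[0,0,0],[0,0,0]],
    [[0,0,0],[0,0,0]],
    [[0,0,0],[0,0,0]]
  ]
}}

```text
clock: 19.05
ee_pos: [510.1, 165.3, 141.5]
tool_rot: [0.08, -2.878, 0.009]
contact_force: [-0.6, -0.3, -1.7]
grip_width: 59.1
```

Emit:
{"op": "apply_moves", "data": {
  "rows": [
    [[0,0,-0.1],[0,0,0]],
    [[0,0,0],[0,0,0]],
    [[0,0,0],[0,0,0]],
    [[0,0,0],[0,0,0]]
  ]
}}

```text
clock: 19.45
ee_pos: [510.2, 165.3, 141.3]
tool_rot: [0.08, -2.879, 0.009]
contact_force: [-1.5, -0.6, 5.9]
grip_width: 59.5
```

Contact. Look before release.

```bash
python3 - <<'E'
from chk2 import *
from inh import *
c=viewer.capture("wrist");inhand(c,t);cv2.imwrite("pics/w11.png",c["color"])
c=viewer.capture("scene");cv2.imwrite("pics/s11.png",cv2.resize(c["color"][130:230,150:270],None,fx=6,fy=6,interpolation=cv2.INTER_CUBIC))
E
```

```text
[510.2 165.3 141.3] [ 0.0798 -2.8789  0.0087] [-1.5 -0.6  5.9] [ 0.28  0.47 -0.1   1.25  0.06  0.22] tilt -14.97
need turn [-0.07  0.01 -0.02]
base [483.3 163.7 157.4] [0.0012 0.     1.    ] tilt 0.07
thin end at -74.5 -75.1 lat range [-40.   38.5] height of base above tcp at 0: 16.07
rect ((-29.963489532470703, -2.0390548706054688), (90.38146209716797, 87.0922622680664), 2.4581093788146973) 2.4581093788146973
[161 160 160 160 161 161 161 161 159 144 108  86  88  91  93  96 100 103
 107 109 110 110 110 110 110 110 109 109 109 109]
```

View pics/s11.png

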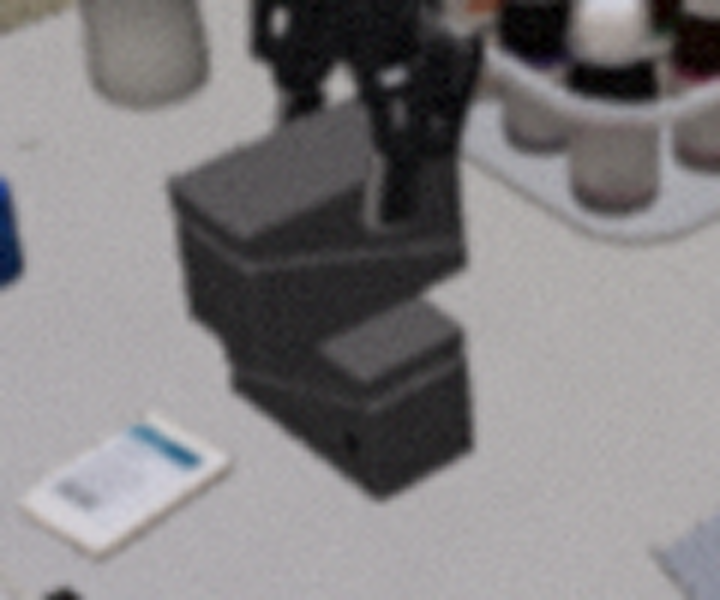

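View pics/w11.png

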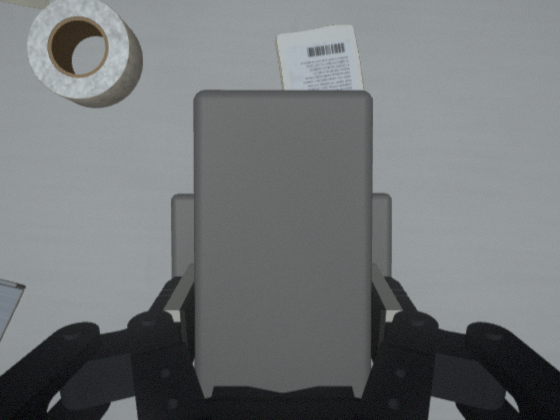

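Ends look flush at both corners, the top is level (0.07°), and the joint line is thin and even. Releasing and retreating along the tool axis.

Emit:
{"op": "apply_moves", "data": {
  "rows": [
    [[0,0,0],[0,0,0]],
    [[0,0,0],[0,0,0]],
    [[0,0,0],[0,0,0]],
    [[0,0,0],[0,0,0]],
    [[0,0,0],[0,0,0]],
    [[0,0,0],[0,0,0]]
  ],
  "grip": 1
}}

```text
clock: 20.15
ee_pos: [510.0, 165.3, 140.5]
tool_rot: [0.08, -2.878, 0.009]
contact_force: [-0.0, -0.8, -0.1]
grip_width: 85.3
```

Emit:
{"op": "apply_moves", "data": {
  "rows": [
    [[0.26,0.01,0.97],[0,0,0]],
    [[0.65,0.04,2.4],[0,0,0]],
    [[0.9,0.05,3.4],[0,0,0]],
    [[0.9,0.05,3.4],[0,0,0]],
    [[-3,0,2],[0,-4,0]],
    [[-4,0,1],[0,-4,0]],
    [[-4,0,0],[0,-4,0]],
    [[-3,0,0],[0,-3,0]],
    [[0,0,0],[0,0,0]],
    [[0,0,0],[0,0,0]]
  ]
}}

```text
clock: 21.15
ee_pos: [396.9, 166.9, 273.6]
tool_rot: [-0.086, 3.139, -0.019]
contact_force: [-0.4, 0.5, -0.6]
grip_width: 85.5
```

```bash
python3 - <<'E'
from bench import state, viewer
from h import *
s=state();print(s["clock"],s["ee_pos"],s["contact_force"])
d={}
for n in ["scene","wrist"]:
    c=viewer.capture(n);d[n]=c
    cv2.imwrite(f"pics/{n}12.png",c["color"] if n!="scene" else cv2.resize(c["color"][130:230,150:270],None,fx=6,fy=6,interpolation=cv2.INTER_CUBIC))
pickle.dump(d,open("cap12.pkl","wb"))
for n in d:
  W=cloud(d[n])
  for k,p in {"top":[496.5,164,156],"blkR":[499,118,78],"blkL":[494,210,78]}.items():
    q=np.round(proj(d[n],p)[0]).astype(int)
    try:
        cc,nn,ax,sz,mm=face(W,q,rad=20 if n=="wrist" else 6)
        print(n,k,q,cc.round(1),"n",nn.round(3),"yaw",np.degrees(np.arctan2(ax[1],ax[0])).round(2),np.round(sz,1),mm.sum())
    except Exception as e: print(n,k,q,e)
E
```

```text
21.15 [396.89138788 166.93590287 273.56683897] [-0.35474085  0.47840546 -0.60365014]
scene top [202 156] [493.9 164.  156.1] n [0.002 0.004 1.   ] yaw 3.81 [ 63.3 121.4] 594
scene blkR [215 186] [481.8 121.4  78.6] n [ 0.038 -0.086  0.996] yaw -1.02 [38.3 91.6] 214
scene blkL [195 172] [491.9 135.7 108.3] n [ 0.057 -0.998  0.006] yaw 3.25 [100.4 110.6] 843
wrist top [274 339] [488.8 163.4 156.9] n [-0.001  0.002  1.   ] yaw 3.06 [ 60.  108.9] 10200
wrist blkR [228 288] [488.9 103.8  40.3] n [-0.052 -0.944  0.325] yaw 50.66 [ 57.1 100.2] 924
wrist blkL [326 289] [494.1 211.3  78.6] n [-0.003  0.026  1.   ] yaw 3.95 [23.5 60.7] 1375
```

View pics/scene12.png

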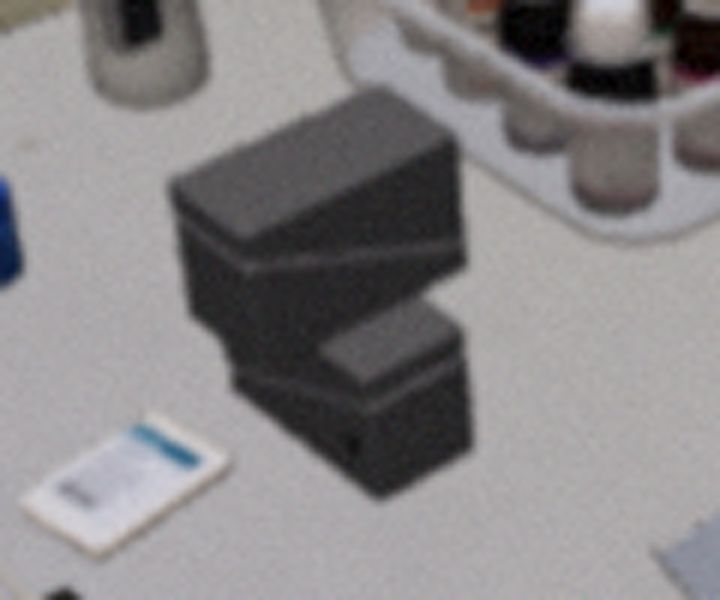

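View pics/wrist12.png

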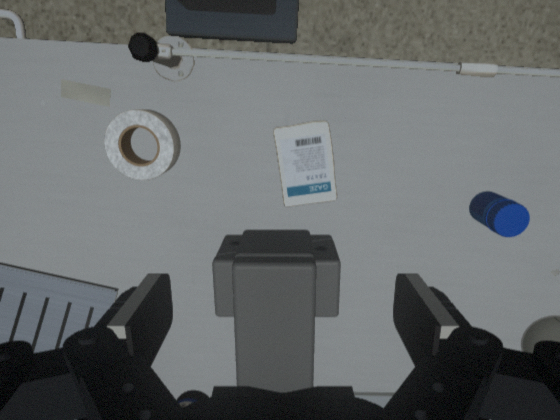

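```bash
python3 - <<'E'
from h import *
from bench import viewer
d=pickle.load(open("cap12.pkl","rb"))
d["top"]=viewer.capture("top")
cv2.imwrite("pics/t13.png",cv2.resize(d["top"]["color"][170:290,150:290],None,fx=5,fy=5))
y=np.radians(3.15);u=np.array([np.cos(y),np.sin(y),0]);lat=np.array([-u[1],u[0],0]);C=np.array([496.3,164,0])
for n in d:
  W=cloud(d[n])-C;a=W@u;b=W@lat;z=W[...,2]
  for z0,z1 in [(82,100),(100,120),(120,135),(143,153)]:
    m=(z>z0)&(z<z1)&(abs(b)<24)&(a<-40)&(a>-80)
    if m.sum()>8: print(n,"front",z0,z1,m.sum(),np.median(a[m]).round(2))
    m=(z>z0)&(z<z1)&(b<-15)&(b>-45)&(abs(a)<50)
    if m.sum()>8: print(n,"right side",z0,z1,m.sum(),np.median(b[m]).round(2))
  m=(z>150)&(z<162)&(abs(b)<45)&(abs(a)<80)
  if m.sum()>200: print(n,"top a-range",np.percentile(a[m],[.5,99.5]).round(1),"b",np.percentile(b[m],[.5,99.5]).round(1),np.median(z[m]).round(1))
E
```

```text
scene front 82 100 46 -60.43
scene right side 82 100 162 -28.3
scene front 100 120 57 -60.68
scene right side 100 120 188 -28.04
scene front 120 135 44 -60.44
scene right side 120 135 148 -27.81
scene front 143 153 32 -60.76
scene right side 143 153 91 -28.12
scene top a-range [-61.6  56.6] b [-30.7  31. ] 155.9
wrist front 82 100 378 -60.96
wrist front 100 120 517 -60.93
wrist front 120 135 458 -60.88
wrist front 143 153 370 -61.25
wrist top a-range [-61.5  44.3] b [-29.6  29.3] 156.9
top right side 82 100 35 -27.82
top right side 100 120 36 -27.75
top right side 120 135 40 -27.56
top front 143 153 16 -57.76
top right side 143 153 48 -27.55
top top a-range [-60.7  57.7] b [-27.9  30.2] 155.6
```

View pics/t13.png

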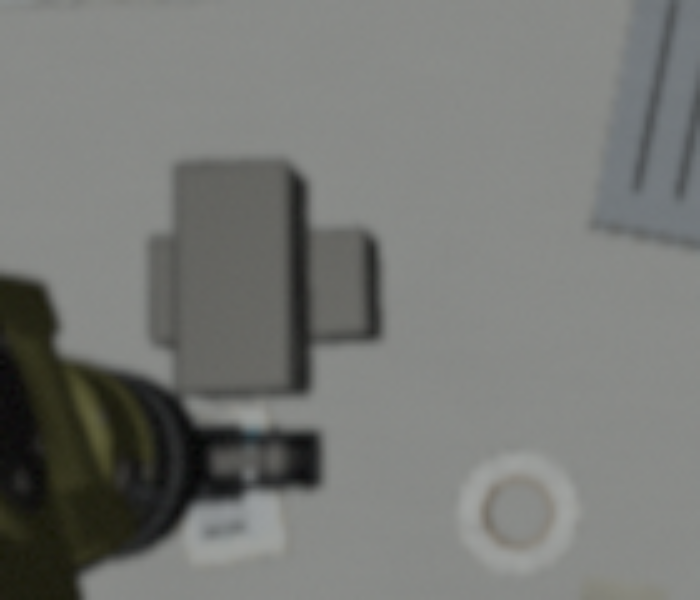

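The front faces of the two wedges agree within 0.3–0.4 mm and their sides within 0.3 mm. The top is level at about 156 mm, the block is unmoved and the robot is clear. Handing in.

```bash
python3 -c "
from bench import bot
print(bot.hand_in())"
```

```text
the job is handed in; nothing more can be done
None
```

The job is done and handed in at about 21 s. The flat-based wedge lies crosswise on the block, and the upside-down wedge is nested on it with its thick end over the other's thin end.

**Final checks:**
- **Crosswise wedge:** centred on the block to within about 1 mm, and square to it, at about 3.1–3.2° yaw against the block's 3.0–3.2°.
- **Nested wedge:** front ends flush within 0.4 mm and sides within 0.3 mm. The back ends I only saw in the pictures.
- **Top of the pile:** level to about 0.3° in the scene and wrist views, at 155.6–156.9 mm across the three cameras (156 wanted).
- **Block and bystanders:** the block measured the same after the first wedge was placed. The last partial readings and pictures show no shift. I did not measure the bystanders again, but nothing touched them and they look unmoved.
- **Forces:** readings at the contacts I checked stayed under about 11 N.

**Change of plan:** joint 3 came close to its limit at the 43° approach, so I gripped the second wedge at 28° and set it down with the tool tilted back 15°.

**Disagreements:**
- The wrist camera reads heights about 1 mm higher than the others.
- The scene and wrist plane fits put the pile's centre 2 mm or more nearer the robot than planned. The wrist view was cut off by the gripper, and I took the scene offset as camera noise. I trusted the end-face comparison instead.

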